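# Clear the drive plate and hold the belt tensioner open

## Task

I am about to fit a new belt to this opened drive unit: pick the two loose brass spacers off its top plate and drop them into the open metal dish. Then swing the spring-loaded tensioner arm with the gripper's fingers all the way to its stop and keep it there: the program finishes while still holding the arm at the stop. Leave the dish standing where it is, and do not disturb the tin, the meter or the remote control.

Things in the scene. Friction and masses are not known exactly. Their poses are not given: they have to be found in the camera images.
- drive: opened drive unit, fixed: black box 240 (x) x 280 (y) x 40 mm tall, aluminium top plate. Origin: centre of its underside; x away from the robot (yaw within 0.4 rad), y left. On it (x, y in mm, height above plate): motor can (75, 105) diameter 44, 48 tall; white pulley (-88, -105) diameter 40, 18 tall; circuit board (5, 116) 6 tall; pivot (60, 20); end-stop block (79, -42) 10 x 28, 20 tall
- tensioner (a joint): angle (rad) of the steel tensioner arm about its upright pivot: 0 = rest, 1.0 = at its stop; grows anticlockwise from above (roller goes away from the robot). From pivot to roller the arm points 215 degrees anticlockwise from the drive's x at 0, 272 at the stop. A spring returns it: 2.5 N at the roller at rest, 6 N at the stop. Bar 16 mm wide, 8 to 16 mm above the plate, 110 mm long
- roller (a point): a point inside the roller on the arm's free end: an upright white cylinder 16 mm in diameter, from 16 to 54 mm above the plate (z = 56 to 94 mm); the point is on its axis at z = 80 mm. The roller does not spin on the arm. It can be pinched from above or pushed from the side
- pivot (a point): the arm's pivot axis, at the height of the roller point (z = 80 mm); the visible hub (26 mm in diameter) and shaft end at z = 70 mm. The roller travels a circle of 110 mm radius about it
- spacer_a_center (a point): a plain brass spacer bush, an upright cylinder 16 mm in diameter and 22 mm tall, about 30 g, standing loose on the drive unit's top plate (at z = 40 mm). The point is its centre, 11 mm above its underside; z is its axis. This one stands in the sweep of the arm
- spacer_b_center (a point): a plain brass spacer bush, an upright cylinder 16 mm in diameter and 22 mm tall, about 30 g, standing loose on the drive unit's top plate (at z = 40 mm). The point is its centre, 11 mm above its underside; z is its axis. This one stands on the near left part of the plate
- dish: an open round dish of bare metal, loose on the bench to the left or right of the drive unit, 300 g: outer diameter 100 mm, 45 mm tall, walls 3 mm, floor 4 mm. Origin: centre of its underside, z up
- tin: bystander: a closed round dark metal tin, 76 mm in diameter, 46 mm tall, on the other side of the drive unit from the dish; origin: centre of its underside
- meter: bystander: a yellow hand multimeter lying flat, 170 x 85 mm, 48 mm tall, at the far left; origin: centre of its underside, x along its length
- remote: bystander: a black remote control lying flat, 170 x 45 x 20 mm, at the far right; origin: centre of its underside, x along its length
- spacer_a: the same spacer as spacer_a_center, origin at the centre of its underside
- spacer_b: the same spacer as spacer_b_center, origin at the centre of its underside
Things that resemble listed ones, but are neither listed nor needed, are in the scene too. There is more than one size of the dish; the one meant has the size given above.

How it is judged:
By the outcome, as a careful person would: the job done as asked, in the order asked, and still so for the second after the job is handed in, while the arm keeps its last pose, push and grip.
It also fails if it takes over 64 s, if anything falls off the work surface, if the arm or the gripper's body presses on something with over 40 N, if the wrist force passes 120 N, or if a joint passes its speed limit or range.

## Robot

A 6-joint arm with a two-finger parallel gripper is mounted at the origin on the work surface. World frame = base frame: x ahead of the robot, y to its left, z up, the work surface at z = 0. Lengths are in m, angles in degrees, forces in N, time in s.
With the tool pointing down it reaches from about 0.375 to 0.9 m from the base axis. Payload 3.1 kg.
Tool frame: the origin (TCP) lies on the centre line of the jaws, within the pads' length; the fingertips stand 22 mm ahead of it and the grasp point (between the pads) lies 3 mm ahead of it; z points along the fingers, y is the line along which they close (so a half turn about z gives the same grasp; the last joint's range is limited). The gripper opens to 87 mm and grips with 3 to 60 N. Pads are 19 mm wide; open, the fingers measure 117 mm over their backs; the gripper's body (75 mm by 190 mm) begins 51 mm behind the grasp point.
Start: joints at [-86.431, 30.224, 82.088, -0, 67.689, -10.227], TCP at [0.149, -0.607, 0.216] pointing down, gripper open.
Joint ranges: [-176.69, 176.69], [-43.24, 126.21], [12.49, 139.97], [-82, 262], [0, 151.66], [-163.58, 163.58]. Speed limits (degrees/s): [159.86, 159.86, 180, 180, 180, 180].

## Interface

Orientations are given as a 3x3 rotation matrix whose columns are the frame's x, y, z axes.
In Python, from rig import * gives the robot as it stands.
- The arm moves only by the shell command python3 -m jog 'ROWS'. ROWS is text: rows parted by semicolons, each of 7 numbers parted by spaces: the shift along the tool's x, y, z in mm, then the turn, a rotation vector about the tool's x, y, z in rad, then the finger opening in mm, from 0 to 87. In form: tx ty tz ax ay az fingers; .... A call has 1 to 12 rows; each row shifts and turns the commanded pose from where the row before left it, along the tool's axes as they then stand; what a row does not reach is not made up. A row lasts 1/8 s, in which the tool goes at most 62.5 mm and 10.7 degrees, less where a joint would pass 70% of its speed; a pose out of reach is approached as far as the arm can. A call with a gripper value outside its range is refused whole. The fingers move at their own pace and stop on an object; the grip force is fixed at half the most. Time passes only in rows, so rows that do not move let the fingers close. It gives the time, the measured TCP pose, the force, the opening and the grip force at its end, in the units of the state.
- read_state(): the state, without advancing time (a new reading comes with each control period).
- capture(name): name is "scene" or "top" or "wrist"; returns a dict with "color" (384x512x3 uint8, red, green, blue), "camera_matrix" (3x3 intrinsics, pixels), "distortion" ([k1, k2, p1, p2, k3] as OpenCV has them; the pictures are not rectified), "R" (3x3) and "t" (3): a world point X has camera coordinates R X + t. Camera axes: x right, y down, z forward; pixel columns grow to the right and rows downward; lengths in m; the calibration is good to about 2 mm. A picture is of the moment at which its call begins. There is no depth.
- hand_in(): hands the job in; it is judged then, once.
Trained networks look in the newest picture that a camera, given by its name, has taken for a name from the list of things; names that differ only in an ending like _2 or _b are one class to them, and where a whole thing is asked for, a point or a joint stands for the part that bears it (a point fixed in the world has none). Each returns a list of dicts, best first, with "conf" (0 to 1); they miss things now and then, are a little off and sometimes report something else, mostly with a low value. They report only what shows in the picture. A call takes as long as a camera call. They do not tell look-alikes from the thing itself.
- find_in(camera, target): "at" ([x, y, z] in m, in world coordinates, good to about 4 mm: the middle of the surface that is visible of it).
- trace(camera, target): "pixels" (384x512 bool, what is visible of it).
- place_of(camera, target): "at" ([x, y, z] in m, in world coordinates, good to about 4 mm: a listed point, or the origin of a listed thing).
The state is a dict: "time_s": time; "joint_positions": joint angles; "qvel": joint speeds; "tau": joint torques, N m; "position": TCP position; "tcp_rot": TCP orientation; "force": force on the tool from outside, world axes, zero at the start; "moment": the same for the moment, N m; "opening": opening from 0.0 (shut) to 1.0 (fully open); "grasp_force": force on a finger pad.
Only numpy, scipy, OpenCV 4.12 (cv2) and the standard library are available. Lean on these libraries where they do the work, as an engineer would, in place of code of your own. Each camera call takes 0.05 s, during which the arm holds its last target. There are 200 camera calls.

## Working session

There is one attempt and no reset: what is moved stays moved. The work goes in short steps, Python scripts to look and compute and a shell command to move; the robot and the scene stay as the last step left them, time stands still between calls to the robot, and variables do not carry over. Pictures are saved under pics/ and viewed, at most 10 in all, crops included, and the job is handed in when it is done.

```bash
mkdir -p pics; ls
python3 - <<'E'
from rig import *
import cv2,numpy as np
ims=[]
for c in ["scene","top"]:
    r=capture(c); ims.append(r["color"])
    cv2.imwrite(f"pics/{c}0.png",cv2.resize(r["color"][:,:,::-1],(800,600)))
    for n in ["drive","tensioner","roller","pivot","spacer_a_center","dish","tin","meter","remote"]:
        try: print(c,n,[(np.round(d["at"],3).tolist(),round(d["conf"],2)) for d in place_of(c,n)])
        except Exception as e: print(c,n,e)
s=read_state(); print(s["time_s"],s["position"],s["tcp_rot"],s["opening"])
E
```

```text
pics
scene drive [([0.592, -0.02, 0.002], 0.84), ([0.453, -0.336, 0.001], 0.17)]
scene tensioner it knows: dish, drive, meter, pivot, remote, roller, spacer, spacer_a_center, spacer_b_center, tin
scene roller [([0.553, -0.057, 0.081], 0.49)]
scene pivot [([0.654, -0.004, 0.079], 0.58)]
scene spacer_a_center [([0.611, -0.111, 0.049], 0.4), ([0.532, 0.028, 0.055], 0.3)]
scene dish [([0.494, -0.646, 0.002], 0.79), ([0.782, -0.255, 0.0], 0.69), ([0.455, -0.336, -0.001], 0.68)]
scene tin [([0.535, 0.026, 0.041], 0.67), ([0.458, 0.306, -0.0], 0.59), ([0.611, -0.111, 0.046], 0.39)]
scene meter [([0.59, -0.016, 0.002], 0.72), ([0.658, 0.397, -0.0], 0.65)]
scene remote [([0.652, -0.391, 0.004], 0.86), ([0.592, -0.018, 0.001], 0.64)]
top drive []
top tensioner it knows: dish, drive, meter, pivot, remote, roller, spacer, spacer_a_center, spacer_b_center, tin
top roller [([0.554, -0.06, 0.08], 0.8)]
top pivot [([0.652, -0.004, 0.083], 0.76)]
top spacer_a_center [([0.455, -0.332, -0.004], 0.6), ([0.616, -0.118, 0.051], 0.47), ([0.531, 0.024, 0.054], 0.41)]
top dish [([0.782, -0.256, 0.002], 0.86), ([0.492, -0.645, -0.0], 0.76), ([0.454, -0.332, -0.002], 0.73), ([0.538, 0.022, 0.035], 0.65)]
top tin [([0.456, 0.312, -0.002], 0.56)]
top meter [([0.66, 0.392, 0.002], 0.56), ([0.615, -0.115, 0.05], 0.31)]
top remote [([0.653, -0.392, -0.0], 0.63)]
0.9 [ 0.14905632 -0.6069332   0.21634396] [[ 9.71143289e-01  2.38496773e-01 -3.23526269e-05]
 [ 2.38496773e-01 -9.71143289e-01  2.16849559e-05]
 [-2.62472445e-05 -2.87751966e-05 -9.99999999e-01]] 0.9995403970232536
```

View pics/scene0.png

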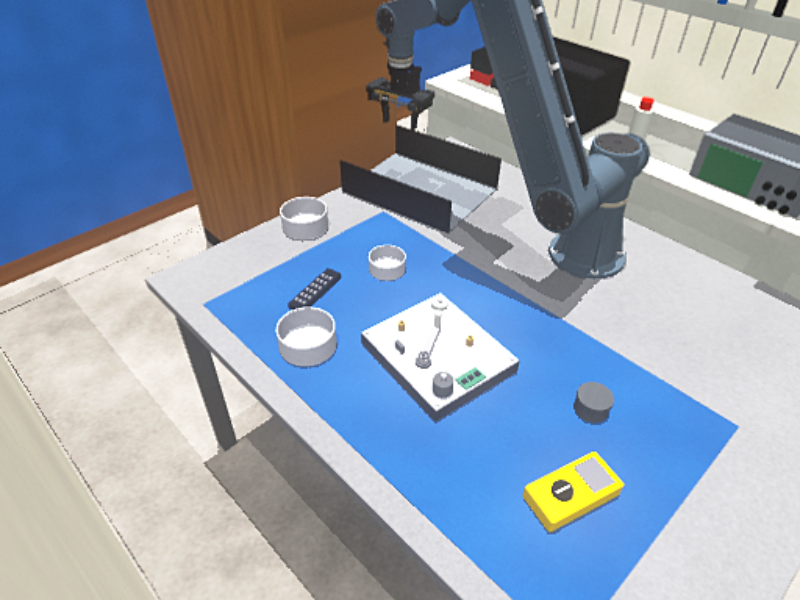

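View pics/top0.png

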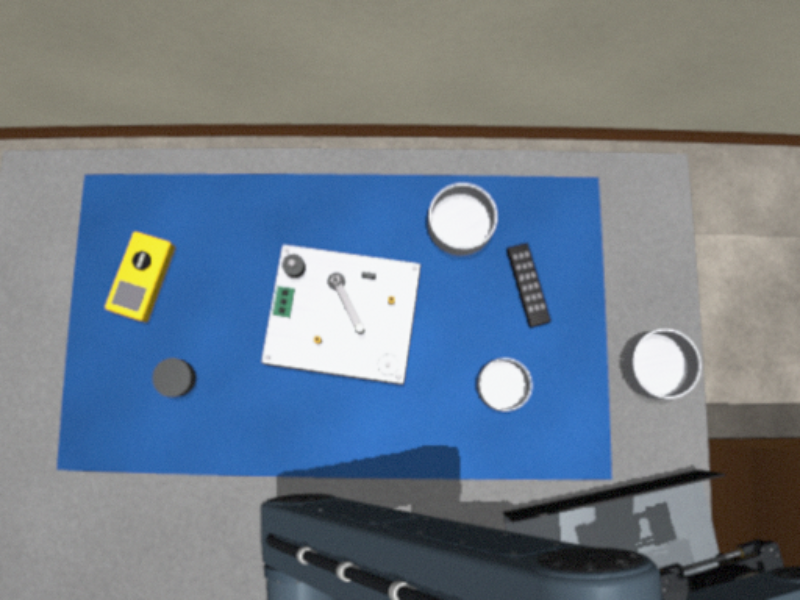

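The drive is at about (0.592, -0.02) with yaw of about -7.4°. The bush at top-view pixel (391,300) is A and the one at (318,340) is B. The dish meant is the small one at (505,385): it spans 54 px against 42 px for the 76 mm tin, so about 98 mm. The two larger dishes are decoys. I'm moving above A.

```bash
cat > h.py <<'E'
from rig import *
import numpy as np, cv2
def px(r,X): return cv2.projectPoints(np.float64([X]),cv2.Rodrigues(np.array(r["R"]))[0],np.array(r["t"]),np.array(r["camera_matrix"]),np.array(r["distortion"]))[0].ravel()
def ray(r,uv,z):
    p=cv2.undistortPoints(np.float64([[uv]]),np.array(r["camera_matrix"]),np.array(r["distortion"]))[0,0]
    R=np.array(r["R"]); c=-R.T@np.array(r["t"]); d=R.T@np.r_[p,1]; return c+d*(z-c[2])/d[2]
def totool(s,X): # mm in tool axes
    return np.round(1000*np.array(s["tcp_rot"]).T@(np.array(X)-s["position"]),1)
def show(cam,names,th=.2):
    for n in names: print(cam,n,[(np.round(d["at"],4).tolist(),round(d["conf"],2)) for d in place_of(cam,n) if d["conf"]>th])
E
python3 -m jog '51.6 -33.4 0 0 0 0 45;51.6 -33.4 0 0 0 0 45;51.6 -33.4 0 0 0 0 45;51.6 -33.4 0 0 0 0 45;51.6 -33.4 0 0 0 0 45;51.6 -33.4 0 0 0 0 45;51.6 -33.4 0 0 0 0 45;51.6 -33.4 0 0 0 0 45;51.6 -33.4 0 0 0 0 45;51.6 -33.4 0 0 0 0 45;51.6 -33.4 0 0 0 0 45'
python3 -m jog '0 0 0 0 0 0 45;0 0 0 0 0 0 45'
python3 - <<'E'
from h import *
r=capture("wrist"); cv2.imwrite("pics/w1.png",r["color"][:,:,::-1])
show("wrist",["spacer_a_center","roller","pivot"]); s=read_state(); print(s["time_s"],s["position"],s["joint_positions"])
for n in ["spacer_a_center"]:
  for d in trace("wrist",n): 
    v,u=np.nonzero(d["pixels"]); print(d["conf"],u.mean(),v.mean(),u.min(),u.max(),v.min(),v.max(),ray(r,(u.mean(),v.mean()),.055))
E
```

```text
time_s: 2.28
position: [0.6141, -0.1132, 0.2165]
tcp_rot: [[0.971, 0.239, 0.001], [0.239, -0.971, -0.0], [0.0, 0.001, -1.0]]
force: [0.2, -0.6, -0.8]
opening: 0.514
grasp_force: 0.0
time_s: 2.52
position: [0.6121, -0.1147, 0.216]
tcp_rot: [[0.971, 0.239, -0.001], [0.239, -0.971, -0.0], [-0.001, -0.0, -1.0]]
force: [-0.4, -0.3, -0.6]
opening: 0.52
grasp_force: 0.0
wrist spacer_a_center [([0.6117, -0.1169, 0.0565], 0.72), ([0.5536, -0.0593, 0.0826], 0.41)]
wrist roller [([0.5544, -0.0558, 0.0795], 0.81), ([0.651, -0.3915, -0.0011], 0.73), ([0.6115, -0.1176, 0.0402], 0.53)]
wrist pivot [([0.6494, -0.007, 0.0768], 0.61), ([0.5363, 0.028, 0.0382], 0.53)]
2.725 [ 0.61180419 -0.11619592  0.21644442] [-2.10146177e+01  3.00524992e+01  8.23998379e+01 -1.40973053e-02
  6.75692014e+01  5.53246043e+01]
0.6 249.01169590643275 174.85380116959064 243 255 167 182 [ 0.61439185 -0.11593263  0.055     ]
```

```bash
python3 -m jog '1 0 50 0 0 0 45;0 0 50 0 0 0 45;0 0 30 0 0 0 45;0 0 15 0 0 0 45;0 0 5 0 0 0 45;0 0 0 0 0 0 45'
python3 - <<'E'
from h import *
r=capture("wrist"); cv2.imwrite("pics/w2.png",r["color"][:,:,::-1]); print(read_state()["position"])
E
```

```text
time_s: 3.52
position: [0.6143, -0.115, 0.0672]
tcp_rot: [[0.971, 0.238, 0.002], [0.238, -0.971, -0.001], [0.001, 0.001, -1.0]]
force: [0.5, 1.3, -0.3]
opening: 0.514
grasp_force: 0.0
[ 0.61458462 -0.11503543  0.06761264]
```

View pics/w2.png

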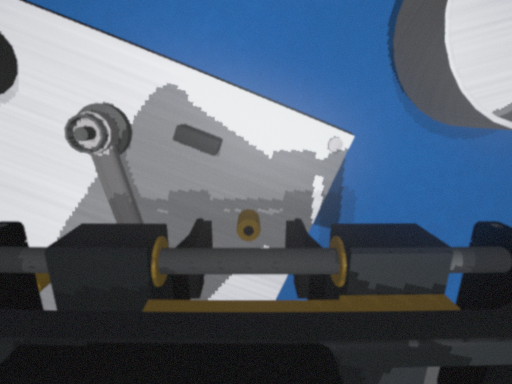

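The spacer is at (249,225), centred between the fingers at columns 205 and 297. I'll close on it, lift and check.

```bash
python3 - <<'E'
from h import *
r=capture("wrist"); print(ray(r,(248.5,230),.062),read_state()["position"])
E
python3 -m jog '0 0 0 0 0 0 10;0 0 0 0 0 0 10;0 0 0 0 0 0 10;0 0 0 0 0 0 10'
python3 -m jog '0 0 -30 0 0 0 10;0 0 -40 0 0 0 10;0 0 -10 0 0 0 10'
```

```text
[ 0.61338909 -0.11640568  0.062     ] [ 0.61468864 -0.11497353  0.06777998]
time_s: 4.12
position: [0.6136, -0.1145, 0.0664]
tcp_rot: [[0.971, 0.239, 0.0], [0.239, -0.971, 0.0], [0.0, -0.0, -1.0]]
force: [-0.5, -0.1, 0.5]
opening: 0.167
grasp_force: 0.0
time_s: 4.5
position: [0.6154, -0.1151, 0.149]
tcp_rot: [[0.971, 0.239, 0.005], [0.239, -0.971, -0.002], [0.004, 0.003, -1.0]]
force: [0.4, 0.3, -0.2]
opening: 0.117
grasp_force: 0.0
```

Run:
```python
from h import *
r=capture("wrist"); cv2.imwrite("pics/w3.png",r["color"][:,:,::-1])
print(read_state()["opening"],read_state()["grasp_force"]); show("wrist",["spacer_a_center"])
capture("top");show("top",["spacer_a_center"]); capture("scene");show("scene",["spacer_a_center"])
```

```text
0.11319460527794215 0.0
wrist spacer_a_center [([0.6122, -0.1184, 0.0548], 0.86)]
top spacer_a_center []
scene spacer_a_center [([0.6113, -0.1105, 0.0471], 0.58)]
```

View pics/w3.png

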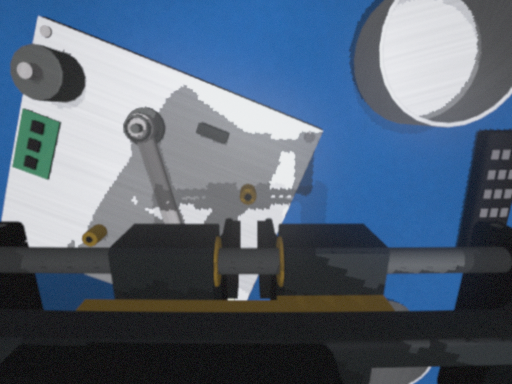

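Run:
```python
from h import *
r=capture("wrist"); s=read_state(); R=np.array(s["tcp_rot"]);p=np.array(s["position"])
for o in [(0,0,22),(0,0,3),(0,5,22),(0,-5,22),(9,0,22),(-9,0,22)]: print(o,px(r,p+R@(np.array(o)/1000)))
Rc=np.array(r["R"]); print(R.T@(-Rc.T@np.array(r["t"])-p)*1000, s["position"])
print(px(r,[.6135,-.116,.062]))
m=[d for d in trace("wrist","spacer_a_center")]
for d in m:
  v,u=np.nonzero(d["pixels"]);print(d["conf"],u.min(),u.max(),v.min(),v.max())
t=capture("top")
for d in trace("top","spacer_a_center"):
  v,u=np.nonzero(d["pixels"]);print("top",d["conf"],u.mean(),v.mean(),ray(t,(u.mean(),v.mean()),.055))
c=capture("scene")
for d in trace("scene","spacer_a_center"):
  v,u=np.nonzero(d["pixels"]);print("scene",d["conf"],u.mean(),v.mean(),ray(c,(u.mean(),v.mean()),.053))
```

```text
(0, 0, 22) [247.14193881 218.79742123]
(0, 0, 3) [247.01865458 229.31319126]
(0, 5, 22) [254.15181329 218.79586137]
(0, -5, 22) [240.13215986 218.79799301]
(9, 0, 22) [247.12462527 206.82223677]
(-9, 0, 22) [247.15897327 230.48667487]
[  73.3335119     0.90620165 -169.30218879] [ 0.612616   -0.11418862  0.14469199]
[249.73101896 194.34460334]
0.62 242 258 181 202
```

Run:
```python
import cv2,numpy as np
a=cv2.imread("pics/w2.png")[170:310,160:340];b=cv2.imread("pics/w3.png")[170:310,160:340]
c=np.hstack([a,b]).astype(float); c=(255*(c/255)**.45).astype(np.uint8)
cv2.imwrite("pics/z.png",cv2.resize(c,None,fx=2.2,fy=2.2,interpolation=cv2.INTER_CUBIC))
```

```text
(no output)
```

View pics/z.png

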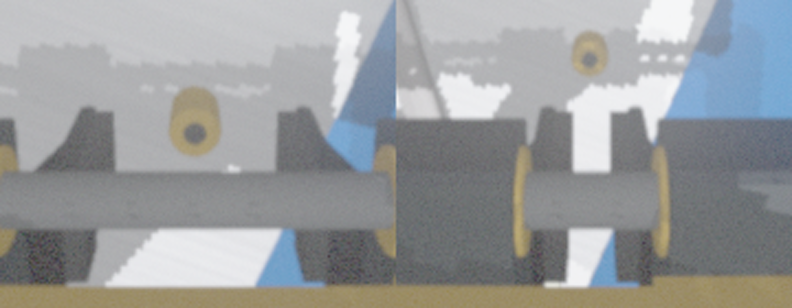

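The fingers closed to 14.5 mm without touching, and the spacer is still upright at (249,195). In the pictures the finger gap scales at about 1.65 px/mm, so the tips look shorter than stated. I'll go down again in small steps and feel for the plate.

```bash
python3 -m jog '0 2 0 0 0 0 45;0 0 30 0 0 0 45;0 0 35 0 0 0 45;0 0 10 0 0 0 45;0 0 0 0 0 0 45'
for i in 1; do python3 -m jog '0 0 2 0 0 0 45;0 0 0 0 0 0 45' | grep -E 'pos|force'; done
python3 - <<'E'
from h import *
for i in range(3):
  c=capture("scene"); s=read_state(); print(s["position"],s["force"])
r=s; R=np.array(s["tcp_rot"]);p=np.array(s["position"]); print(px(c,p),px(c,p+R@[0,0,.022]))
u,v=px(c,p).astype(int); k=c["color"][v-45:v+45,u-60:u+60,::-1]
cv2.imwrite("pics/s2.png",cv2.resize(k,None,fx=6,fy=6,interpolation=cv2.INTER_CUBIC)); print(u,v)
E
```

```text
time_s: 5.72
position: [0.614, -0.1165, 0.071]
tcp_rot: [[0.971, 0.238, -0.001], [0.238, -0.971, 0.0], [-0.001, -0.001, -1.0]]
force: [-0.0, -0.1, 0.9]
opening: 0.5
grasp_force: 0.0
position: [0.6149, -0.1168, 0.0705]
force: [0.1, -0.3, -0.2]
grasp_force: 0.0
[ 0.61478926 -0.1166939   0.07040153] [-0.0450831   0.13853456  0.30839822]
[ 0.61466422 -0.11664369  0.07027879] [ 0.2530655  -0.59899676  0.68483921]
[ 0.61454678 -0.11660127  0.07012498] [ 0.58389541 -0.32618242 -0.4971271 ]
[256.14369093 204.31764891] [256.06148362 208.67750661]
256 204
```

View pics/s2.png

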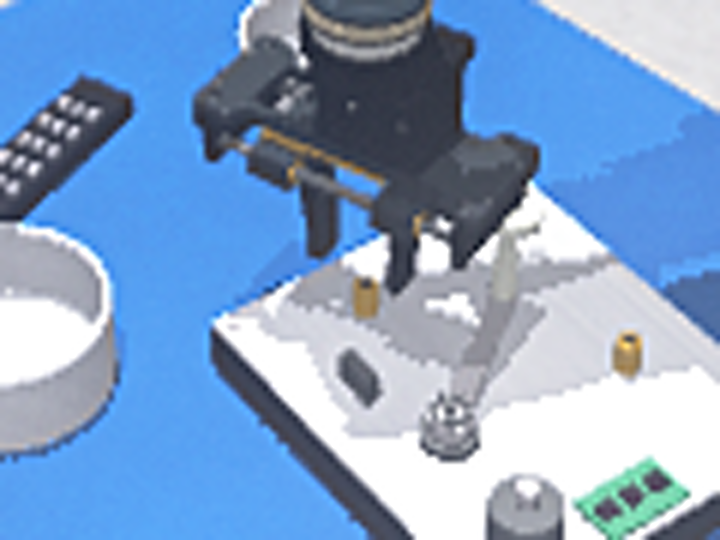

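The fingertips show at crop pixels (320,255) and (398,290). Their midpoint is the projected TCP (360,270), so the tips are at the TCP and not 22 mm ahead of it. I'll go lower and watch the force.

```bash
python3 -m jog '-1 0 7 0 0 0 45;0 0 7 0 0 0 45;0 0 4 0 0 0 45;0 0 0 0 0 0 45'
python3 -m jog '0 0 2 0 0 0 45;0 0 2 0 0 0 45;0 0 0 0 0 0 45'
```

```text
time_s: 6.62
position: [0.6127, -0.1166, 0.0506]
tcp_rot: [[0.971, 0.239, -0.001], [0.239, -0.971, 0.0], [-0.001, -0.001, -1.0]]
force: [-0.1, 0.4, -0.6]
opening: 0.516
grasp_force: 0.0
time_s: 7.0
position: [0.6131, -0.1167, 0.0473]
tcp_rot: [[0.971, 0.238, -0.0], [0.238, -0.971, 0.0], [-0.0, -0.0, -1.0]]
force: [0.6, 0.1, -0.7]
opening: 0.517
grasp_force: 0.0
```

No contact with the plate yet, so the tips are about 7 mm above it. Closing.

```bash
python3 -m jog '0 0 1 0 0 0 10;0 0 0 0 0 0 10;0 0 0 0 0 0 10;0 0 0 0 0 0 10;0 0 0 0 0 0 10'
python3 -m jog '0 0 -30 0 0 0 10;0 0 -40 0 0 0 10;0 0 -10 0 0 0 10'
python3 - <<'E'
from h import *
r=capture("wrist"); cv2.imwrite("pics/w4.png",r["color"][:,:,::-1]); show("wrist",["dish","spacer_a_center"])
s=read_state(); print(s["position"],s["opening"],s["grasp_force"],totool(s,[.4545,-.334,.145]))
E
```

```text
time_s: 7.62
position: [0.6132, -0.1167, 0.0464]
tcp_rot: [[0.971, 0.238, 0.0], [0.238, -0.971, 0.0], [0.0, 0.0, -1.0]]
force: [0.3, 0.1, 1.1]
opening: 0.167
grasp_force: 30.0
time_s: 8.0
position: [0.6149, -0.1173, 0.129]
tcp_rot: [[0.971, 0.239, 0.005], [0.239, -0.971, -0.002], [0.004, 0.003, -1.0]]
force: [-0.2, 0.4, -0.9]
opening: 0.166
grasp_force: 30.0
wrist dish [([0.7834, -0.2553, 0.0047], 0.64)]
wrist spacer_a_center [([0.6126, -0.1193, 0.1388], 0.85)]
[ 0.61283091 -0.11662894  0.12610943] 0.16534067407050695 29.997825622558594 [-205.6  173.3  -18.9]
```

```bash
python3 -m jog '-38 35 0 0 0 0 10;-38 35 0 0 0 0 10;-38 35 0 0 0 0 10;-38 34 0 0 0 0 10;-38 34 0 0 0 0 10;0 0 0 0 0 0 10;0 0 0 0 0 0 10'
python3 - <<'E'
from h import *
r=capture("wrist"); cv2.imwrite("pics/w5.png",r["color"][:,:,::-1]); show("wrist",["dish","spacer_a_center"])
s=read_state(); print(s["position"],s["opening"],s["grasp_force"],totool(s,[.4545,-.334,.045]))
R=np.array(s["tcp_rot"]);
E
```

```text
time_s: 9.02
position: [0.4691, -0.3292, 0.1249]
tcp_rot: [[0.971, 0.238, -0.002], [0.238, -0.971, 0.003], [-0.001, -0.003, -1.0]]
force: [-0.5, 0.6, 0.4]
opening: 0.166
grasp_force: 30.0
wrist dish [([0.4568, -0.3335, 0.0005], 0.66)]
wrist spacer_a_center [([0.4692, -0.3321, 0.1305], 0.91)]
[ 0.4702106  -0.32852259  0.12571358] 0.17069634615297732 29.99784529209137 [-16.5   1.7  80.7]
```

View pics/w5.png

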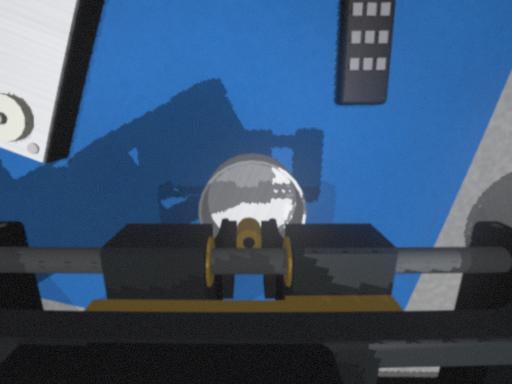

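The spacer is held at (249,235) above the dish, whose rim is centred near (252,200). I'll lower it, release and lift.

```bash
python3 -m jog '0 2 40 0 0 0 10;0 0 40 0 0 0 10;0 0 20 0 0 0 10;0 0 0 0 0 0 10;0 0 0 0 0 0 32;0 0 0 0 0 0 32;0 0 0 0 0 0 32'
python3 -m jog '0 0 -40 0 0 0 32;0 0 -50 0 0 0 32;0 0 -10 0 0 0 32;0 0 0 0 0 0 32'
python3 - <<'E'
from h import *
r=capture("wrist"); show("wrist",["dish","spacer_a_center"])
s=read_state(); print(s["position"],totool(s,[.532,.025,.125]))
E
```

```text
time_s: 10.05
position: [0.4709, -0.3324, 0.0274]
tcp_rot: [[0.971, 0.239, 0.001], [0.239, -0.971, -0.001], [0.001, 0.002, -1.0]]
force: [-0.0, 0.0, 0.4]
opening: 0.349
grasp_force: 0.0
time_s: 10.55
position: [0.4705, -0.3322, 0.1272]
tcp_rot: [[0.971, 0.238, 0.001], [0.238, -0.971, -0.001], [0.001, 0.002, -1.0]]
force: [-0.6, -0.4, -0.6]
opening: 0.367
grasp_force: 0.0
wrist dish [([0.4518, -0.3357, 0.0019], 0.93)]
wrist spacer_a_center [([0.4679, -0.3354, 0.0205], 0.5)]
[ 0.46944563 -0.33112264  0.12490272] [ 145.6 -330.9    0.6]
```

```bash
python3 -m jog '18 -41 0 0 0 0 45;18 -41 0 0 0 0 45;18 -41 0 0 0 0 45;18 -41 0 0 0 0 45;18 -41 0 0 0 0 45;18 -42 0 0 0 0 45;18 -42 0 0 0 0 45;18 -42 0 0 0 0 45;0 0 0 0 0 0 45;0 0 0 0 0 0 45'
python3 - <<'E'
from h import *
r=capture("wrist"); show("wrist",["roller","pivot"])
s=read_state(); print(s["position"])
for d in place_of("wrist","spacer_b_center"): print(d, totool(s,d["at"]))
for d in trace("wrist","spacer_b_center"): 
    v,u=np.nonzero(d["pixels"]); X=ray(r,(u.mean(),v.mean()),.055); print(d["conf"],u.min(),u.max(),v.min(),v.max(),X,totool(s,X))
E
```

```text
time_s: 11.95
position: [0.5306, 0.0237, 0.1253]
tcp_rot: [[0.971, 0.239, -0.002], [0.239, -0.971, -0.0], [-0.002, -0.001, -1.0]]
force: [0.4, 0.1, 0.8]
opening: 0.518
grasp_force: 0.0
wrist roller [([0.5515, -0.0553, 0.0821], 0.89)]
wrist pivot [([0.65, -0.0081, 0.0744], 0.67), ([0.5367, 0.0253, 0.0378], 0.6)]
[0.53100799 0.02266397 0.12590725]
{'at': [0.5352, 0.0228, 0.0526], 'conf': 0.8} [ 4.2  0.9 73.3]
0.7 238 256 183 205 [0.53489947 0.0250053  0.055     ] [ 4.4 -1.3 70.9]
```

Shift +3 mm in x and lower to a TCP height of about 0.046.

```bash
python3 -m jog '3 0 40 0 0 0 45;0 0 25 0 0 0 45;0 0 10 0 0 0 45;0 0 4 0 0 0 45;0 0 0 0 0 0 10;0 0 0 0 0 0 10;0 0 0 0 0 0 10;0 0 0 0 0 0 10'
python3 -m jog '0 0 -30 0 0 0 10;0 0 -40 0 0 0 10;0 0 -15 0 0 0 10;0 0 0 0 0 0 10'
python3 - <<'E'
from h import *
s=read_state(); print(s["position"],s["grasp_force"],totool(s,[.4545,-.334,.125]))
E
```

```text
time_s: 13.2
position: [0.5345, 0.0246, 0.0478]
tcp_rot: [[0.971, 0.239, 0.001], [0.239, -0.971, -0.0], [0.001, 0.0, -1.0]]
force: [-0.0, 0.4, 1.8]
opening: 0.166
grasp_force: 30.1
time_s: 13.7
position: [0.5347, 0.0245, 0.1331]
tcp_rot: [[0.971, 0.239, 0.002], [0.239, -0.971, -0.0], [0.002, 0.001, -1.0]]
force: [0.1, 0.1, -0.2]
opening: 0.167
grasp_force: 30.0
[0.53473884 0.0244825  0.13313498] 29.998027682304382 [-163.5  329.     8.1]
```

```bash
python3 -m jog '-22.5 41 0 0 0 0 10;-22.5 41 0 0 0 0 10;-22.5 41 0 0 0 0 10;-22.5 41 0 0 0 0 10;-22.5 41 0 0 0 0 10;-22.5 41 0 0 0 0 10;-22.5 41 0 0 0 0 10;-22.5 42 0 0 0 0 10;0 0 0 0 0 0 10;0 0 0 0 0 0 10'
python3 - <<'E'
from h import *
r=capture("wrist"); cv2.imwrite("pics/w6.png",r["color"][:,:,::-1]); show("wrist",["dish","spacer_a_center"])
s=read_state(); print(s["position"],s["grasp_force"],totool(s,[.4545,-.334,.125]))
E
```

```text
time_s: 14.95
position: [0.4368, -0.3367, 0.1308]
tcp_rot: [[0.971, 0.238, -0.002], [0.238, -0.971, 0.003], [-0.002, -0.004, -1.0]]
force: [-0.5, 0.1, -0.5]
opening: 0.165
grasp_force: 30.0
wrist dish [([0.4552, -0.3346, -0.0007], 0.76)]
wrist spacer_a_center [([0.4727, -0.3342, 0.0204], 0.5)]
[ 0.4376868  -0.33610731  0.13168253] 29.99809831380844 [16.8  2.   6.7]
```

View pics/w6.png

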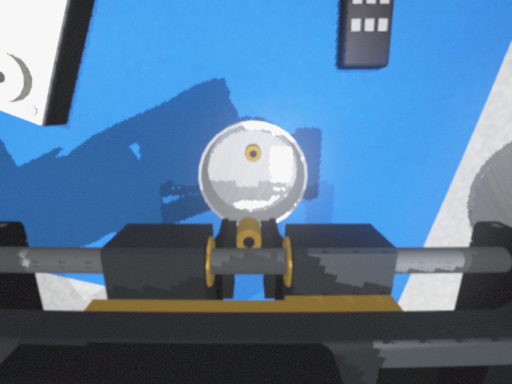

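Spacer A stands in the dish at (253,153), and B is held at (249,237). I'll lower B and release it.

```bash
python3 -m jog '1 2 45 0 0 0 10;0 0 40 0 0 0 10;0 0 20 0 0 0 10;0 0 0 0 0 0 10;0 0 0 0 0 0 32;0 0 0 0 0 0 32;0 0 0 0 0 0 32'
python3 -m jog '0 0 -40 0 0 0 32;0 0 -50 0 0 0 32;0 0 -20 0 0 0 32;0 0 0 0 0 0 32'
python3 - <<'E'
from h import *
r=capture("wrist"); show("wrist",["dish","spacer_a_center"])
r=capture("top"); show("top",["roller","pivot","spacer_a_center","dish"])
s=read_state(); print(s["time_s"],s["position"],totool(s,[.5545,-.0575,.14]))
E
```

```text
time_s: 15.98
position: [0.4398, -0.3401, 0.0284]
tcp_rot: [[0.971, 0.239, 0.001], [0.239, -0.971, -0.002], [0.001, 0.002, -1.0]]
force: [-0.2, 0.2, -0.6]
opening: 0.348
grasp_force: 0.0
time_s: 16.48
position: [0.4402, -0.3407, 0.1396]
tcp_rot: [[0.971, 0.238, 0.003], [0.239, -0.971, -0.004], [0.002, 0.005, -1.0]]
force: [0.1, -0.9, 0.3]
opening: 0.367
grasp_force: 0.0
wrist dish [([0.4553, -0.3344, 0.0038], 0.65)]
wrist spacer_a_center [([0.4711, -0.3356, 0.0193], 0.73)]
top roller [([0.5566, -0.0582, 0.0801], 0.62), ([0.5889, -0.0206, 0.0011], 0.37)]
top pivot [([0.6517, -0.0034, 0.0793], 0.55)]
top spacer_a_center []
top dish [([0.4945, -0.6465, -0.0018], 0.88), ([0.4525, -0.3328, -0.0041], 0.67), ([0.7817, -0.254, 0.0005], 0.6)]
16.875 [ 0.4388847  -0.33919979  0.13630791] [ 179.4 -246.    -3.4]
```

```bash
python3 -m jog '29.7 -41 0 0 0 0 45;29.7 -41 0 0 0 0 45;29.7 -41 0 0 0 0 45;29.7 -41 0 0 0 0 45;29.7 -41 0 0 0 0 45;29.7 -41 0 0 0 0 45;0 0 0 0 0 0 45;0 0 0 0 0 0 45'
python3 - <<'E'
from h import *
r=capture("wrist"); cv2.imwrite("pics/w7.png",r["color"][:,:,::-1]); show("wrist",["roller","pivot"])
s=read_state(); print(s["position"])
for d in place_of("wrist","roller")[:2]: print(totool(s,d["at"]))
for d in trace("wrist","roller")[:2]:
    v,u=np.nonzero(d["pixels"]); print(d["conf"],u.min(),u.max(),v.min(),v.max())
print(px(r,[.5545,-.057,.094]))
r=capture("top"); show("top",["spacer_a_center"])
for d in trace("top","spacer_a_center"):
    v,u=np.nonzero(d["pixels"]); print(d["conf"],u.mean(),v.mean(),ray(r,(u.mean(),v.mean()),.02))
u,v=px(r,[.4545,-.334,.03]).astype(int)
a=cv2.resize(r["color"][v-30:v+30,u-30:u+30,::-1],(420,420)); b=cv2.imread("pics/w7.png")[100:310,160:350]; 
cv2.imwrite("pics/c7.png",np.hstack([a,cv2.resize(b,(380,420))]))
E
```

```text
time_s: 17.88
position: [0.5533, -0.0583, 0.1369]
tcp_rot: [[0.971, 0.239, -0.001], [0.239, -0.971, -0.0], [-0.001, -0.0, -1.0]]
force: [0.0, -0.8, -0.2]
opening: 0.518
grasp_force: 0.0
wrist roller []
wrist pivot [([0.6502, -0.0062, 0.0782], 0.66)]
[ 0.55328697 -0.05953085  0.13717065]
0.55 199 256 52 217
[245.85476495 207.53953674]
top spacer_a_center [([0.4752, -0.3308, 0.0168], 0.42)]
0.22 110.86444007858546 241.237721021611 [0.45932218 0.31398077 0.02      ]
```

View pics/c7.png

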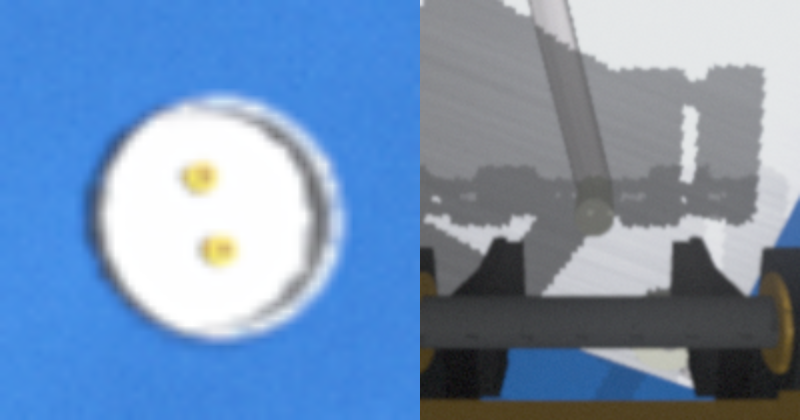

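Both spacers are in the dish. The roller is at wrist pixel (246.5, 207.5), which matches (0.5545, -0.057) at its top. I'll pinch it.

```bash
python3 -m jog '1.5 -1.2 40 0 0 0 45;0 0 20 0 0 0 45;0 0 7 0 0 0 45;0 0 0 0 0 0 45;0 0 0 0 0 0 10;0 0 0 0 0 0 10;0 0 0 0 0 0 10;0 0 0 0 0 0 10;0 0 0 0 0 0 10'
```

```text
time_s: 19.4
position: [0.555, -0.0566, 0.0707]
tcp_rot: [[0.971, 0.238, 0.0], [0.238, -0.971, 0.0], [0.0, -0.0, -1.0]]
force: [-0.2, 1.4, 2.8]
opening: 0.172
grasp_force: 30.0
```

Gripped with 30 N. Swinging most of the way.

```bash
python3 -m jog '3.3 10.5 0 0 0 -0.1 10;3.3 10.5 0 0 0 -0.1 10;3.3 10.5 0 0 0 -0.1 10;0 0 0 0 0 0 10'; python3 -m jog '3.3 10.5 0 0 0 -0.1 10;3.3 10.5 0 0 0 -0.1 10;3.3 10.5 0 0 0 -0.1 10;3.3 10.5 0 0 0 -0.1 10;3.3 10.5 0 0 0 -0.1 10;0 0 0 0 0 0 10'
python3 - <<'E'
from h import *
s=read_state(); p=s["position"]; d=p[:2]-np.array([.6515,-.0055]); print(np.hypot(*d),np.degrees(np.arctan2(d[1],d[0]))%360)
E
```

```text
time_s: 19.9
position: [0.5741, -0.0827, 0.0706]
tcp_rot: [[0.858, 0.513, -0.001], [0.513, -0.858, 0.001], [-0.001, -0.002, -1.0]]
force: [-2.0, 3.0, 6.8]
opening: 0.175
grasp_force: 30.0
time_s: 20.65
position: [0.62, -0.1101, 0.0706]
tcp_rot: [[0.506, 0.862, -0.004], [0.862, -0.506, 0.0], [-0.002, -0.004, -1.0]]
force: [-5.5, 0.5, 7.8]
opening: 0.172
grasp_force: 30.0
0.10925508117841978 253.25869706504483
```

```bash
python3 -m jog '3.3 10.5 0 0 0 -0.1 10;1.5 5.3 0 0 0 -0.05 10;0 0 0 0 0 0 10;0 0 0 0 0 0 10'; python3 -m jog '0.8 2.6 0 0 0 -0.025 10;0 0 0 0 0 0 10'; python3 -m jog '0.8 2.6 0 0 0 -0.025 10;0 0 0 0 0 0 10;0 0 0 0 0 0 10'
python3 - <<'E'
from h import *
s=read_state(); p=s["position"]; d=p[:2]-np.array([.6515,-.0055]); print(np.hypot(*d),np.degrees(np.arctan2(d[1],d[0]))%360)
E
```

```text
time_s: 21.15
position: [0.6355, -0.1135, 0.0706]
tcp_rot: [[0.372, 0.928, -0.005], [0.928, -0.372, -0.0], [-0.002, -0.005, -1.0]]
force: [-5.6, 0.1, 6.3]
opening: 0.175
grasp_force: 30.0
time_s: 21.4
position: [0.6381, -0.1138, 0.0706]
tcp_rot: [[0.348, 0.937, -0.005], [0.937, -0.348, -0.0], [-0.002, -0.005, -1.0]]
force: [-5.9, -0.7, 6.2]
opening: 0.17
grasp_force: 30.0
time_s: 21.78
position: [0.6407, -0.1141, 0.0706]
tcp_rot: [[0.325, 0.946, -0.005], [0.946, -0.325, -0.0], [-0.002, -0.005, -1.0]]
force: [-6.0, -0.6, 6.9]
opening: 0.172
grasp_force: 30.0
0.10912849741913608 264.3360048509277
```

```bash
for i in a; do python3 -m jog '0.4 1.5 0 0 0 -0.014 10;0 0 0 0 0 0 10' | grep -E 'pos|^force'; python3 -m jog '0.4 1.5 0 0 0 -0.014 10;0 0 0 0 0 0 10'| grep -E 'pos|force'; done
```

```text
position: [0.6413, -0.1141, 0.0706]
force: [-7.7, -1.4, 7.9]
position: [0.6414, -0.1141, 0.0706]
force: [-10.3, -1.5, 9.4]
grasp_force: 30.0
```

```bash
python3 -m jog '0.4 1.5 0 0 0 0 10;0 0 0 0 0 0 10;0 0 0 0 0 0 10;0 0 0 0 0 0 10'
python3 - <<'E'
from h import *
r=capture("scene"); u,v=px(r,[.62,-.09,.06]).astype(int)
cv2.imwrite("pics/end.png",cv2.resize(r["color"][v-90:v+90,max(0,u-120):u+120,::-1],None,fx=3.3,fy=3.3,interpolation=cv2.INTER_CUBIC))
s=read_state(); print(s["time_s"],s["position"],s["force"]); show("scene",["dish","tin","meter","remote","roller"],.4)
E
```

```text
time_s: 22.78
position: [0.6415, -0.1141, 0.0705]
tcp_rot: [[0.298, 0.954, -0.014], [0.954, -0.298, 0.001], [-0.003, -0.013, -1.0]]
force: [-12.3, -1.8, 11.6]
opening: 0.173
grasp_force: 30.1
22.825 [ 0.64150735 -0.11410089  0.07050535] [-12.53162563  -1.77765337  12.57067719]
scene dish [([0.4883, -0.6459, 0.001], 0.87), ([0.7824, -0.2587, -0.001], 0.7)]
scene tin [([0.6588, 0.3977, -0.0012], 0.69)]
scene meter [([0.6571, 0.3949, -0.0011], 0.94)]
scene remote [([0.6487, -0.3913, 0.0053], 0.65)]
scene roller [([0.6428, -0.1184, 0.0836], 0.45)]
```

View pics/end.png

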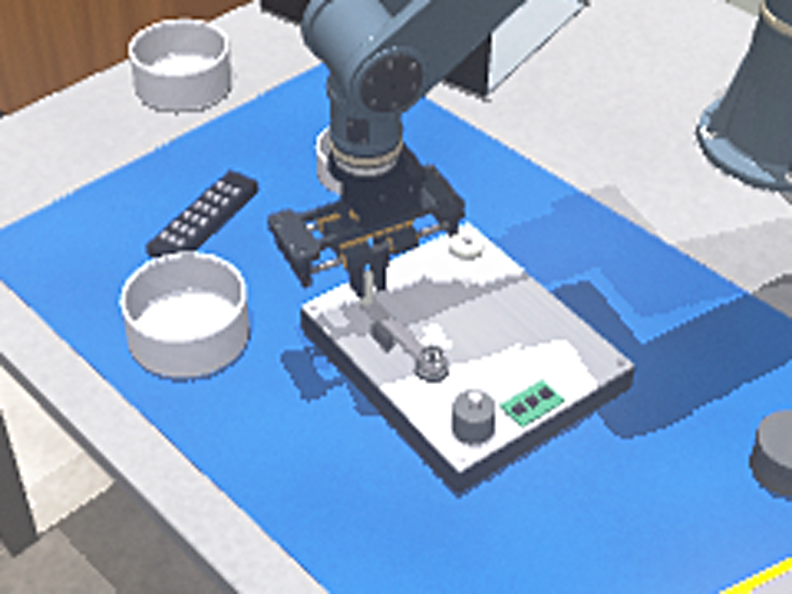

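The bar lies against the end-stop block at (383,335) with the roller held between the fingers. The position no longer changes while the force rises, so the arm is at its stop. Handing in.

```bash
python3 -c "from rig import *; print(hand_in())"
```

```text
the job is handed in; nothing more can be done
None
```

Job handed in at about 23 s: both spacers are in the 100 mm dish, and the gripper is still holding the tensioner arm pressed against its stop with about 12 N.

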